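# Check the catch of the tool chest lid

### The job

Make sure that the lid of the larger birch box, the one with the dowel bar handle, is really caught: give the handle a firm tug upwards, and if the lid comes up, press it down again until the catch snaps in. Leave the lid fully shut and caught, and do not open the smaller box with the round knob.

Things in the scene. Friction and masses are not known exactly. Their poses are not given: they have to be found in the camera images.
- chest_handle (a point): Middle of the bar handle on the larger birch box's lid: a round dowel 16 mm thick, 90 mm long along y, on posts 68 mm apart, its centre 34 mm above the lid and 146 mm above the table when shut. x points to the hinge, z up (lid shut). The hinge axis, parallel to y, lies 140 mm along +x and 58 mm lower. Pinch the bar from above, a finger before and one behind; in a hard grip it turns stiffly.
- chest_lid (a joint): Angle of the larger box's lid, rad, growing as it opens. Caught: at 0, flat on the rim; a tug lifts it by 2 mm at most; the catch holds about 18 N at the bar, so 8 to 12 N is a fair tug. Not caught: it rests on the catch at about 0.06, front edge 10 mm high, and comes up freely (weight about 1.5 N at the bar); pressing the bar down with 8 to 14 N snaps it to 0. Let go, it falls back.
- chest_catch: The catch, hidden in the middle of the larger box's front wall, 97 mm above the table: a sprung steel roller 6 mm thick, 24 mm long, that gives way by 3 mm as the lid passes. The box is fixed, 170 mm deep (x; hinge on the back wall, 12 mm below the rim), 220 mm wide, rim 100 mm high, lid 12 mm thick; the bar is 30 mm behind the lid's front edge.
- peg_box_lid (a joint): Angle of the lid of the smaller birch box (130 x 130 mm, 80 mm high, round knob 32 mm wide), rad: 0 shut, growing as it opens. Leave it shut.
Things that resemble listed ones, but are neither listed nor needed, are in the scene too. Leave any green or purple look-alike of the part that bears peg_box_lid alone.

How it is judged:
On the way:
1. the lid of the larger box is tugged upwards: either it comes up (beyond 0.11 rad), or its catch holds it against the pull (more than 2.5 N on the catch with the lid below 0.025 rad) ((value of joint chest_lid above 0.11 rad or (contact force between chest_catch and anything else above 2.5 N and value of joint chest_lid below 0.025 rad))), for 0.1 s.
At the end, for the whole second after the job is handed in: the lid of the larger box is shut and caught (below 0.02 rad; an uncaught lid rests at about 0.06) and at rest, and the smaller box is shut (below 0.05 rad) (value of joint chest_lid below 0.02 rad and velocity of joint chest_lid below 0.05 rad/s and value of joint peg_box_lid below 0.05 rad); the robot touches nothing.
It fails at once if the smaller box is opened (its lid beyond 0.15 rad) (value of joint peg_box_lid above 0.15 rad).
It also fails if it takes over 48 s, if anything falls off the work surface, if the arm or the gripper's body presses on something with over 40 N, if the wrist force passes 120 N, or if a joint passes its speed limit or range.

### The arm

A 6-joint arm with a two-finger parallel gripper is mounted at the origin on the work surface. World frame = base frame: x ahead of the robot, y to its left, z up, the work surface at z = 0. Lengths are in m, angles in rad, forces in N, time in s.
With the tool pointing down it reaches from about 0.4 to 0.825 m from the base axis. Payload 7 kg.
Tool frame: the origin (TCP) lies on the centre line of the jaws, within the pads' length; the fingertips stand tip_reach ahead of it and the grasp point (between the pads) is the TCP (tip_reach is the distance from the TCP to the fingertips, in m); z points along the fingers, y is the line along which they close (so a half turn about z gives the same grasp; the last joint's range is limited). The gripper opens to 88 mm and grips with 3 to 60 N. Pads are 19 mm wide; open, the fingers measure 130 mm over their backs; the gripper's body (78 mm by 193 mm) begins 47 mm behind the grasp point.
Start: joints at [-0.962, 0.359, 0.012, 0, -1.224, -0.288], TCP at [0.213, -0.641, 0.246] pointing down, gripper open.
Joint ranges: [-3.07, 3.07], [-1.43, 2.12], [-1.02, 1.25], [-3.03, 1.67], [-3.05, -0], [-3.03, 3.03]. Speed limits (rad/s): [2.39, 2.39, 3.01, 3.14, 3.14, 3.14].

### API

Orientations are given as [roll, pitch, yaw] about the fixed x, y, z axes, in that order (R = Rz(yaw) Ry(pitch) Rx(roll)).
In Python, from station import get_state, grab_frame, calibration, job_done, find_in, mark_of, tip_reach gives the robot as it stands.
- The arm moves only by the shell command python3 -m handwheel 'ROWS' [OPENING] [FORCE]. ROWS is JSON, a list of rows, each an object with "delta_pos": the shift along the world's x, y, z in units of 30 mm (1.0 is 30 mm), a list of three; "dr": the turn, a rotation vector about the world's x, y, z in degrees, a list of three. In form: [{"delta_pos": [tx, ty, tz], "dr": [rx, ry, rz]}, ...]. A call has 1 to 10 rows; each row shifts and turns the commanded pose from where the row before left it; what a row does not reach is not made up. A row lasts 1/10 s, in which the tool goes at most 50 mm and 8.59 degrees, less where a joint would pass 70% of its speed; a pose out of reach is approached as far as the arm can. A call is refused whole if a number of a shift passes 1 or a number of a turn 8.59, either way. A call with a gripper value outside its range is refused whole. OPENING is the closure, from -1 (fully open) to 1 (shut), set as the call begins (- or left out, the last holds). The fingers move at their own pace and stop on an object; FORCE is the grip in N (left out, the last holds). Time passes only in rows, so rows that do not move let the fingers close. It gives the time, the measured TCP pose, the force, the opening and the grip force at its end, in the units of the state.
- get_state(): the state, without advancing time (a new reading comes with each control period).
- grab_frame(name): name is "scene" or "top"; returns the picture (420x560x3 uint8, red, green, blue); there is no depth.
- calibration(name): a dict with "fx", "fy", "cx", "cy" (pixels), "k1" (the pictures are not rectified: a ray, as slopes to the right and down, at radius r is drawn at 1 + k1 r^2 times it, then the intrinsics apply), "extrinsics" (4x4, takes a point from world to camera coordinates). Camera axes: x right, y down, z forward; pixel columns grow to the right and rows downward; lengths in m; the calibration is good to about 2 mm. A picture is of the moment at which its call begins. calibration takes no time and is no camera call.
- job_done(): hands the job in; it is judged then, once.
Trained networks look in the newest picture that a camera, given by its name, has taken for a name from the list of things; names that differ only in an ending like _2 or _b are one class to them, and where a whole thing is asked for, a point or a joint stands for the part that bears it (a point fixed in the world has none). Each returns a list of dicts, best first, with "conf" (0 to 1); they miss things now and then, are a little off and sometimes report something else, mostly with a low value. They report only what shows in the picture. A call takes as long as a camera call. They do not tell look-alikes from the thing itself.
- find_in(camera, query): "location" ([column, row] in pixels, amid what is visible of it).
- mark_of(camera, query): "location" ([column, row] in pixels: a listed point, or the origin of a listed thing).
The state is a dict: "t": time; "q": joint angles; "qd": joint speeds; "joint_efforts": joint torques, N m; "eef_pos": TCP position; "ee_rot": TCP orientation; "force": force on the tool from outside, world axes, zero at the start; "moment": the same for the moment, N m; "width": finger opening in m; "gripper_force": force on a finger pad.
Only numpy, scipy, OpenCV 4.12 (cv2) and the standard library are available. Lean on these libraries where they do the work, as an engineer would, in place of code of your own. Each camera call takes 0.05 s, during which the arm holds its last target. There are 200 camera calls.

## Working session

There is one attempt and no reset: what is moved stays moved. The work goes in short steps, Python scripts to look and compute and a shell command to move; the robot and the scene stay as the last step left them, time stands still between calls to the robot, and variables do not carry over. Pictures are saved under pics/ and viewed, at most 10 in all, crops included, and the job is handed in when it is done.

```bash
mkdir -p pics; cat > h.py <<'E'
import numpy as np,cv2
from station import *
def ray(cam,px):
    c=calibration(cam);K=np.array([[c['fx'],0,c['cx']],[0,c['fy'],c['cy']],[0,0,1.]])
    d=np.array([(px[0]-c['cx'])/c['fx'],(px[1]-c['cy'])/c['fy']]);u=d.copy()
    for _ in range(30): u=d/(1+c['k1']*(u@u))
    E=np.array(c['extrinsics']);R=E[:3,:3];o=-R.T@E[:3,3];v=R.T@np.array([u[0],u[1],1]);return o,v/np.linalg.norm(v)
def atz(cam,px,z):
    o,v=ray(cam,px);return o+v*(z-o[2])/v[2]
def tri(p,q):
    a,u=ray('scene',p);b,v=ray('top',q)
    s=np.linalg.lstsq(np.c_[u,-v],b-a,rcond=None)[0];P=a+s[0]*u;Q=b+s[1]*v
    return (P+Q)/2,np.linalg.norm(P-Q)
E
python3 - <<'E'
from h import *
s=get_state();print(s['t'],s['eef_pos'],s['ee_rot'],s['width'],tip_reach() if callable(tip_reach) else tip_reach)
ims=[]
for c in('scene','top'):
    im=grab_frame(c);cv2.imwrite(f'pics/{c}0.png',im[:,:,::-1])
    for q in('chest_handle','chest_lid','peg_box_lid'):
        print(c,q,[(np.round(d['location'],1).tolist(),round(d['conf'],2)) for d in mark_of(c,q)[:4]],[(np.round(d['location'],1).tolist(),round(d['conf'],2)) for d in find_in(c,q)[:4]])
E
```

```text
0.0 [ 0.21269267 -0.64011841  0.24461809] [ 3.13993618e+00 -1.06991795e-04 -2.82088765e+00] 0.08752358603559565 0.019
scene chest_handle [([243.2, 125.0], 0.67)] [([228.4, 145.9], 0.83)]Traceback (most recent call last):
  File "<stdin>", line 7, in <module>
ValueError: it knows: chest_catch, chest_handle
```

View pics/scene0.png

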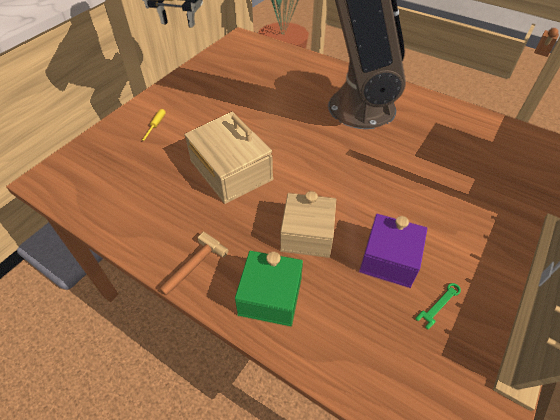

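The scene picture shows the larger birch box with a bar handle near (237,125). The smaller birch box with the round knob is near (308,225), with the green look-alike at (270,287) and the purple at (395,250). Only the box at (230,155) has a bar, so that is the one meant.

```bash
python3 - <<'E'
from h import *
c='top';im=grab_frame(c);cv2.imwrite('pics/top0.png',im[:,:,::-1])
m=mark_of(c,'chest_handle');f=find_in(c,'chest_handle');print(m[:2],f[:2])
print(tri([243.2,125],m[0]['location']),atz('scene',[243.2,125],.146),atz(c,m[0]['location'],.146))
s=cv2.imread('pics/scene0.png')[95:215,170:290];a=cv2.resize(s,(400,400),interpolation=cv2.INTER_CUBIC)
u,v=map(int,m[0]['location']);u0,v0=max(0,u-60),max(0,v-60);print('crop',u0,v0)
b=cv2.resize(np.ascontiguousarray(im[v0:v0+120,u0:u0+120,::-1]),(400,400),interpolation=cv2.INTER_CUBIC)
cv2.imwrite('pics/crop.png',np.hstack([a,b]))
E
```

```text
[{'location': [394.2, 284.1], 'conf': 0.56}] [{'location': [398.3, 261.1], 'conf': 0.88}]
(array([ 0.46362345, -0.1815382 ,  0.15156556]), np.float64(0.005258078601809729)) [ 0.45755434 -0.18329372  0.146     ] [ 0.46490501 -0.18537903  0.146     ]
crop 334 224
```

View pics/top0.png

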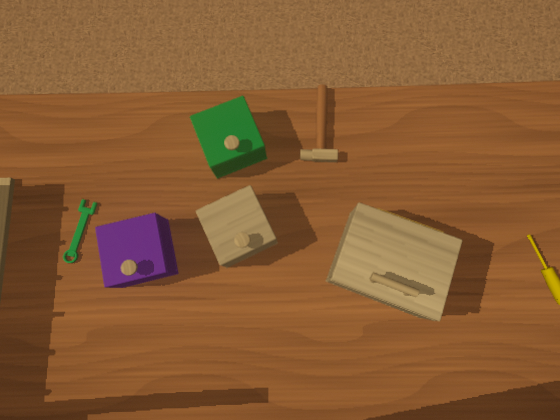

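View pics/crop.png

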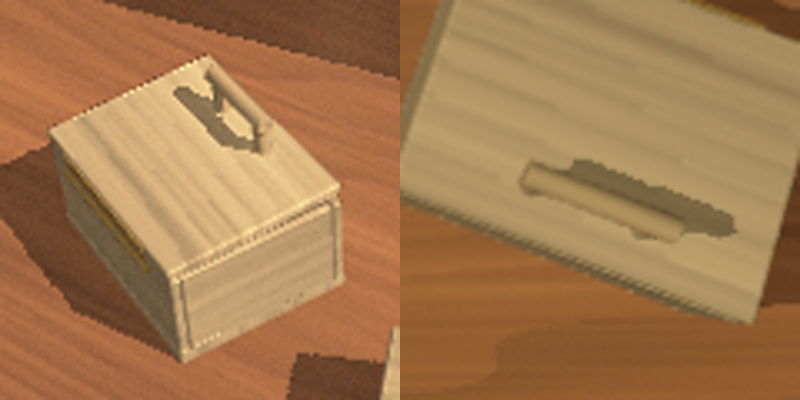

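The crop confirms it: dowel bar on two posts on the larger box. Its ends are at about (372,277) and (418,293) in the top picture, and (233,114) and (250,135) in the scene picture.

```bash
python3 - <<'E'
from h import *
f=lambda x,y,u0,v0:[u0+x/3.3333-.35,v0+y/3.3333-.35]
T=[f(127,177,334,224),f(280,231,334,224)];S=[f(265,135,170,95),f(214,68,170,95)]
for z in(.146,.156):
  for n,P in(('top',T),('scene',S)):
    a,b=[atz(n,p,z) for p in P];d=b-a;print(z,n,a,b,(a+b)/2,np.linalg.norm(d),np.degrees(np.arctan2(d[1],d[0])))
for s,t in zip(S,T):print(tri(s,t))
print(get_state()['t'],get_state()['q'])
E
```

```text
0.146 top [ 0.47925467 -0.14418783  0.146     ] [ 0.44796351 -0.22770057  0.146     ] [ 0.46360909 -0.1859442   0.146     ] 0.08918248609568082 -110.54033827770226
0.146 scene [ 0.48466141 -0.14234977  0.146     ] [ 0.43522305 -0.23438227  0.146     ] [ 0.45994223 -0.18836602  0.146     ] 0.10447072279707977 -118.24396703511455
0.156 top [ 0.47900916 -0.14212178  0.156     ] [ 0.44812546 -0.22454703  0.156     ] [ 0.46356731 -0.18333441  0.156     ] 0.08802116554786613 -110.54033827770225
0.156 scene [ 0.49399011 -0.13487447  0.156     ] [ 0.44521911 -0.22566465  0.156     ] [ 0.46960461 -0.18026956  0.156     ] 0.10306049695817623 -118.24396703511465
(array([ 0.4796364 , -0.14573034,  0.14078468]), np.float64(0.0010402890622874955))
(array([ 0.44806633, -0.22345978,  0.15879994]), np.float64(0.00044302458579939774))
0.3 [-9.61889637e-01  3.58890561e-01  1.16526538e-02 -9.68275714e-05
 -1.22411080e+00 -2.88096797e-01]
```

```bash
python3 -m handwheel '[{"delta_pos":[0.52,0.95,0],"dr":[0,0,3.2]},{"delta_pos":[0.52,0.95,0],"dr":[0,0,3.2]},{"delta_pos":[0.52,0.95,0],"dr":[0,0,3.2]},{"delta_pos":[0.52,0.95,0],"dr":[0,0,3.2]},{"delta_pos":[0.52,0.95,0],"dr":[0,0,3.2]},{"delta_pos":[0.52,0.95,0],"dr":[0,0,3.2]},{"delta_pos":[0.52,0.95,0],"dr":[0,0,3.2]},{"delta_pos":[0.52,0.95,0],"dr":[0,0,3.2]},{"delta_pos":[0.52,0.95,0],"dr":[0,0,3.2]},{"delta_pos":[0.52,0.95,0],"dr":[0,0,3.2]}]' -1 && python3 -m handwheel '[{"delta_pos":[0.52,0.95,0],"dr":[0,0,3.2]},{"delta_pos":[0.52,0.95,0],"dr":[0,0,3.2]},{"delta_pos":[0.52,0.95,0],"dr":[0,0,3.2]},{"delta_pos":[0.52,0.95,0],"dr":[0,0,3.2]},{"delta_pos":[0.52,0.95,0],"dr":[0,0,3.2]},{"delta_pos":[0.52,0.95,0],"dr":[0,0,3.2]},{"delta_pos":[0,0,0],"dr":[0,0,0]},{"delta_pos":[0,0,0],"dr":[0,0,0]}]'
python3 - <<'E'
from h import *
im=grab_frame('scene')[60:210,150:350,::-1];cv2.imwrite('pics/near.png',cv2.resize(np.ascontiguousarray(im),(800,600),interpolation=cv2.INTER_CUBIC))
s=get_state();print(s['eef_pos'],s['ee_rot'],s['q'])
E
```

```text
t: 1.3
eef_pos: [0.3693, -0.3544, 0.2458]
ee_rot: [-3.141, 0.0, -2.26]
force: [1.2, 0.2, 0.1]
width: 0.0876
gripper_force: 0.0
t: 2.1
eef_pos: [0.4626, -0.184, 0.2456]
ee_rot: [3.141, -0.0, -1.926]
force: [-0.1, 0.3, -0.9]
width: 0.0878
gripper_force: 0.0
[ 0.46223953 -0.18452596  0.2455086 ] [ 3.14131856e+00 -1.34055673e-04 -1.92699989e+00] [ 1.58066545e-02  6.42052943e-02 -3.69011120e-01  2.78243992e-05
 -1.13788398e+00 -3.72021916e-01]
```

View pics/near.png

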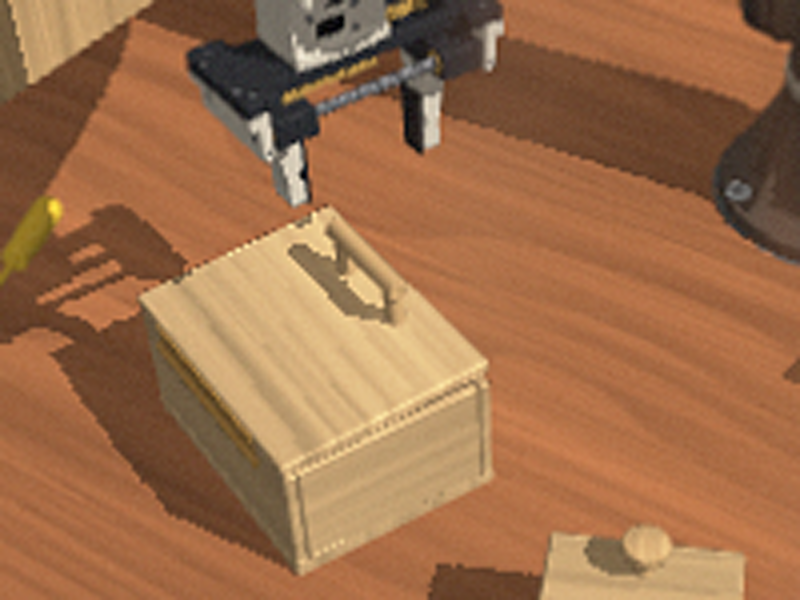

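The picture shows the open fingers, at (290,180) and (425,120), above the bar at (365,262) and aligned across it. I go down and grip lightly first.

```bash
python3 -m handwheel '[{"delta_pos":[0.03,0,-0.65],"dr":[0,0,0]},{"delta_pos":[0,0,-0.65],"dr":[0,0,0]},{"delta_pos":[0,0,-0.65],"dr":[0,0,0]},{"delta_pos":[0,0,-0.65],"dr":[0,0,0]},{"delta_pos":[0,0,-0.6],"dr":[0,0,0]},{"delta_pos":[0,0,0],"dr":[0,0,0]},{"delta_pos":[0,0,0],"dr":[0,0,0]}]' && python3 -m handwheel '[{"delta_pos":[0,0,0],"dr":[0,0,0]},{"delta_pos":[0,0,0],"dr":[0,0,0]},{"delta_pos":[0,0,0],"dr":[0,0,0]},{"delta_pos":[0,0,0],"dr":[0,0,0]},{"delta_pos":[0,0,0],"dr":[0,0,0]},{"delta_pos":[0,0,0],"dr":[0,0,0]},{"delta_pos":[0,0,0],"dr":[0,0,0]},{"delta_pos":[0,0,0],"dr":[0,0,0]}]' 1 25
```

```text
t: 2.85
eef_pos: [0.4631, -0.1853, 0.1499]
ee_rot: [3.141, -0.001, -1.928]
force: [0.3, -0.2, 0.2]
width: 0.0876
gripper_force: 0.0
t: 3.65
eef_pos: [0.4633, -0.1845, 0.1495]
ee_rot: [3.142, -0.0, -1.927]
force: [-0.1, 0.0, 0.3]
width: 0.0295
gripper_force: 0.0
```

```bash
python3 -m handwheel '[{"delta_pos":[0,0,0],"dr":[0,0,0]},{"delta_pos":[0,0,0],"dr":[0,0,0]},{"delta_pos":[0,0,0],"dr":[0,0,0]},{"delta_pos":[0,0,0],"dr":[0,0,0]},{"delta_pos":[0,0,0],"dr":[0,0,0]}]' 1 25
```

```text
t: 4.15
eef_pos: [0.4643, -0.1848, 0.1499]
ee_rot: [-3.14, 0.0, -1.927]
force: [4.8, -3.4, -2.0]
width: 0.0151
gripper_force: 25.0
```

Gripped at about 16 mm, the dowel's thickness. Now a gentle tug.

```bash
python3 -m handwheel '[{"delta_pos":[0,0,0.05],"dr":[0,0,0]},{"delta_pos":[0,0,0.05],"dr":[0,0,0]},{"delta_pos":[0,0,0],"dr":[0,0,0]}]'; python3 -m handwheel '[{"delta_pos":[0,0,0.05],"dr":[0,0,0]},{"delta_pos":[0,0,0.05],"dr":[0,0,0]},{"delta_pos":[0,0,0],"dr":[0,0,0]}]'
```

```text
t: 4.45
eef_pos: [0.4657, -0.1853, 0.153]
ee_rot: [-3.137, 0.0, -1.927]
force: [10.7, -7.5, -9.2]
width: 0.0153
gripper_force: 25.0
t: 4.75
eef_pos: [0.4674, -0.1859, 0.1563]
ee_rot: [-3.134, 0.0, -1.927]
force: [16.0, -12.2, -14.2]
width: 0.0151
gripper_force: 25.1
```

The tool rose 6 mm and followed the hinge arc, so the lid comes up freely and is not caught. I follow the arc, past 0.11 rad.

```bash
python3 -m handwheel '[{"delta_pos":[0.08,-0.03,0.05],"dr":[0.56,1.5,0]},{"delta_pos":[0.07,-0.025,0.1],"dr":[0.56,1.5,0]},{"delta_pos":[0.065,-0.025,0.1],"dr":[0.56,1.5,0]},{"delta_pos":[0.06,-0.025,0.1],"dr":[0.56,1.5,0]},{"delta_pos":[0.06,-0.025,0.1],"dr":[0.56,1.5,0]},{"delta_pos":[0,0,0],"dr":[0,0,0]},{"delta_pos":[0,0,0],"dr":[0,0,0]}]'; python3 - <<'E'
from h import *
im=grab_frame('scene')[60:210,150:350,::-1];cv2.imwrite('pics/tug.png',cv2.resize(np.ascontiguousarray(im),(800,600),interpolation=cv2.INTER_CUBIC))
E
```

```text
t: 5.45
eef_pos: [0.4739, -0.1887, 0.1687]
ee_rot: [3.003, 0.0, -1.928]
force: [4.9, -4.8, -5.2]
width: 0.0152
gripper_force: 25.1
```

View pics/tug.png

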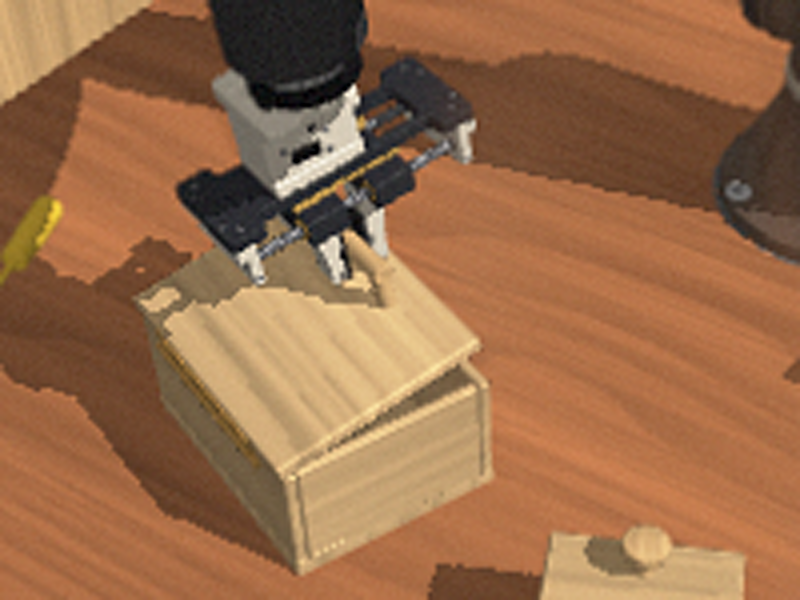

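The picture shows the lid held well up, with a clear gap along its side from (480,350) to (300,465), roughly 0.2 rad. The tug is done. Now I go back down the arc.

```bash
python3 -m handwheel '[{"delta_pos":[-0.06,0.022,-0.105],"dr":[-0.47,-1.25,0]},{"delta_pos":[-0.058,0.022,-0.105],"dr":[-0.47,-1.25,0]},{"delta_pos":[-0.056,0.02,-0.105],"dr":[-0.47,-1.25,0]},{"delta_pos":[-0.054,0.02,-0.105],"dr":[-0.47,-1.25,0]},{"delta_pos":[-0.052,0.018,-0.105],"dr":[-0.47,-1.25,0]},{"delta_pos":[-0.05,0.018,-0.105],"dr":[-0.47,-1.25,0]},{"delta_pos":[0,0,0],"dr":[0,0,0]},{"delta_pos":[0,0,0],"dr":[0,0,0]}]'; python3 -m handwheel '[{"delta_pos":[-0.02,0.008,-0.06],"dr":[-0.3,-0.75,0]},{"delta_pos":[0,0,0],"dr":[0,0,0]}]';  python3 -m handwheel '[{"delta_pos":[-0.02,0.008,-0.06],"dr":[-0.3,-0.75,0]},{"delta_pos":[0,0,0],"dr":[0,0,0]}]'
```

```text
t: 6.3
eef_pos: [0.4648, -0.185, 0.1507]
ee_rot: [-3.137, 0.0, -1.926]
force: [7.3, -5.6, -5.6]
width: 0.0155
gripper_force: 25.1
t: 6.5
eef_pos: [0.4643, -0.1848, 0.1494]
ee_rot: [-3.122, 0.0, -1.926]
force: [6.7, -5.3, -1.5]
width: 0.0153
gripper_force: 25.1
t: 6.7
eef_pos: [0.4639, -0.1846, 0.1484]
ee_rot: [-3.107, -0.0, -1.926]
force: [5.3, -4.0, 5.1]
width: 0.0153
gripper_force: 25.1
```

```bash
python3 -m handwheel '[{"delta_pos":[-0.03,0.012,-0.04],"dr":[-0.1,-0.3,0]},{"delta_pos":[0,0,0],"dr":[0,0,0]}]'; python3 -m handwheel '[{"delta_pos":[-0.02,0.008,-0.04],"dr":[-0.1,-0.3,0]},{"delta_pos":[0,0,0],"dr":[0,0,0]}]';  python3 -m handwheel '[{"delta_pos":[-0.02,0.008,-0.04],"dr":[-0.1,-0.3,0]},{"delta_pos":[0,0,0],"dr":[0,0,0]}]'
```

```text
t: 6.9
eef_pos: [0.4638, -0.1845, 0.1478]
ee_rot: [-3.101, -0.0, -1.926]
force: [5.2, -3.7, 9.2]
width: 0.0151
gripper_force: 25.1
t: 7.1
eef_pos: [0.4632, -0.1843, 0.1464]
ee_rot: [-3.095, 0.0, -1.926]
force: [5.0, -5.3, 6.0]
width: 0.0149
gripper_force: 25.1
t: 7.3
eef_pos: [0.4624, -0.184, 0.1446]
ee_rot: [-3.09, 0.001, -1.926]
force: [6.9, -6.8, 1.1]
width: 0.0153
gripper_force: 25.1
```

Force is falling while the lid goes down, so it is passing the catch. I keep following until it bottoms on the rim.

```bash
python3 -m handwheel '[{"delta_pos":[-0.04,0.015,-0.05],"dr":[-0.1,-0.3,0]},{"delta_pos":[0,0,0],"dr":[0,0,0]}]'; python3 -m handwheel '[{"delta_pos":[-0.03,0.012,-0.05],"dr":[-0.1,-0.3,0]},{"delta_pos":[0,0,0],"dr":[0,0,0]}]';  python3 -m handwheel '[{"delta_pos":[-0.03,0.012,-0.05],"dr":[0,0,0]},{"delta_pos":[0,0,0],"dr":[0,0,0]}]';  python3 -m handwheel '[{"delta_pos":[-0.02,0.008,-0.05],"dr":[0,0,0]},{"delta_pos":[0,0,0],"dr":[0,0,0]}]'
```

```text
t: 7.5
eef_pos: [0.4615, -0.1836, 0.1425]
ee_rot: [-3.084, 0.001, -1.926]
force: [11.7, -8.9, -7.6]
width: 0.0152
gripper_force: 25.1
t: 7.7
eef_pos: [0.4612, -0.1834, 0.1416]
ee_rot: [-3.078, 0.001, -1.926]
force: [10.6, -9.9, -4.1]
width: 0.0148
gripper_force: 25.1
t: 7.9
eef_pos: [0.4612, -0.1834, 0.1414]
ee_rot: [-3.076, 0.001, -1.925]
force: [9.0, -9.4, 5.8]
width: 0.015
gripper_force: 25.1
t: 8.1
eef_pos: [0.4611, -0.1834, 0.1412]
ee_rot: [-3.074, 0.001, -1.925]
force: [5.2, -8.3, 16.7]
width: 0.0151
gripper_force: 25.1
```

It bottomed at z = 0.141, 8.5 mm below where it rested, and stiffly. I check with a fair tug of about 10 N.

```bash
python3 -m handwheel '[{"delta_pos":[0,0,0.05],"dr":[0,0,0]},{"delta_pos":[0,0,0.05],"dr":[0,0,0]},{"delta_pos":[0,0,0],"dr":[0,0,0]}]'; python3 -m handwheel '[{"delta_pos":[0.02,-0.008,0.03],"dr":[0,0,0]},{"delta_pos":[0,0,0],"dr":[0,0,0]},{"delta_pos":[0,0,0],"dr":[0,0,0]}]'
```

```text
t: 8.4
eef_pos: [0.4612, -0.1833, 0.1419]
ee_rot: [-3.075, 0.001, -1.926]
force: [16.7, -15.3, -10.7]
width: 0.0152
gripper_force: 25.1
t: 8.7
eef_pos: [0.4612, -0.1834, 0.1421]
ee_rot: [-3.077, 0.001, -1.926]
force: [17.2, -15.3, -12.3]
width: 0.0153
gripper_force: 25.1
```

It holds, but the sideways load cancels part of this pull about the hinge. I take that load off and check once more.

```bash
python3 -m handwheel '[{"delta_pos":[0.06,-0.03,0],"dr":[0,0,0]},{"delta_pos":[0,0,0],"dr":[0,0,0]},{"delta_pos":[0,0,0],"dr":[0,0,0]}]'; python3 -m handwheel '[{"delta_pos":[0.05,-0.03,0],"dr":[0,0,0]},{"delta_pos":[0,0,0],"dr":[0,0,0]},{"delta_pos":[0,0,0],"dr":[0,0,0]}]'
```

```text
t: 9.0
eef_pos: [0.4612, -0.1835, 0.1417]
ee_rot: [-3.08, 0.001, -1.927]
force: [10.7, -7.1, -5.8]
width: 0.0152
gripper_force: 25.1
t: 9.3
eef_pos: [0.4611, -0.1837, 0.1416]
ee_rot: [-3.083, 0.001, -1.927]
force: [3.1, 3.5, 5.3]
width: 0.0149
gripper_force: 25.1
```

```bash
python3 -m handwheel '[{"delta_pos":[0.02,0.01,0.04],"dr":[0,0,0]},{"delta_pos":[0.01,0,0.02],"dr":[0,0,0]},{"delta_pos":[0,0,0],"dr":[0,0,0]},{"delta_pos":[0,0,0],"dr":[0,0,0]}]'
```

```text
t: 9.7
eef_pos: [0.4613, -0.1837, 0.1421]
ee_rot: [-3.086, 0.0, -1.927]
force: [5.7, -1.1, -4.9]
width: 0.0153
gripper_force: 25.1
```

```bash
python3 -m handwheel '[{"delta_pos":[0.03,0,0.03],"dr":[0,0,0]},{"delta_pos":[0,0,0],"dr":[0,0,0]},{"delta_pos":[0,0,0],"dr":[0,0,0]}]'
```

```text
t: 10.0
eef_pos: [0.4614, -0.1837, 0.1423]
ee_rot: [-3.088, -0.0, -1.928]
force: [6.5, -1.1, -8.9]
width: 0.0154
gripper_force: 25.1
```

About 6 N net on the lid, with less than 1 mm of rise: the lid is caught. I ease off, release, and retreat upwards.

```bash
python3 -m handwheel '[{"delta_pos":[-0.03,0,-0.06],"dr":[0,0,0]},{"delta_pos":[0,0,-0.02],"dr":[0,0,0]},{"delta_pos":[0,0,0],"dr":[0,0,0]}]'; python3 -m handwheel '[{"delta_pos":[0,0,0],"dr":[0,0,0]},{"delta_pos":[0,0,0],"dr":[0,0,0]},{"delta_pos":[0,0,0],"dr":[0,0,0]},{"delta_pos":[0,0,0],"dr":[0,0,0]},{"delta_pos":[0,0,0],"dr":[0,0,0]},{"delta_pos":[0,0,0],"dr":[0,0,0]},{"delta_pos":[0,0,0],"dr":[0,0,0]}]' -1; python3 -m handwheel '[{"delta_pos":[0,0,0.3],"dr":[0,0,0]},{"delta_pos":[0,0,0.6],"dr":[0,0,0]},{"delta_pos":[0,0,0.8],"dr":[0,0,0]},{"delta_pos":[0,0,0.8],"dr":[0,0,0]},{"delta_pos":[0,0,0.8],"dr":[0,0,0]},{"delta_pos":[0,0,0.6],"dr":[0,0,0]},{"delta_pos":[0,0,0],"dr":[0,0,0]},{"delta_pos":[0,0,0],"dr":[0,0,0]},{"delta_pos":[0,0,0],"dr":[0,0,0]}]'
python3 - <<'E'
from h import *
im=grab_frame('scene')[60:210,150:350,::-1];cv2.imwrite('pics/end.png',cv2.resize(np.ascontiguousarray(im),(800,600),interpolation=cv2.INTER_CUBIC))
E
```

```text
t: 10.3
eef_pos: [0.4612, -0.1837, 0.1416]
ee_rot: [-3.086, 0.0, -1.927]
force: [0.7, 3.3, 5.3]
width: 0.0155
gripper_force: 25.1
t: 11.0
eef_pos: [0.4613, -0.1839, 0.1411]
ee_rot: [-3.086, -0.0, -1.927]
force: [-0.7, 0.6, -0.2]
width: 0.0659
gripper_force: 0.0
t: 11.9
eef_pos: [0.4609, -0.1838, 0.2576]
ee_rot: [-3.087, -0.0, -1.927]
force: [-0.2, 0.4, -0.0]
width: 0.0879
gripper_force: 0.0
```

View pics/end.png

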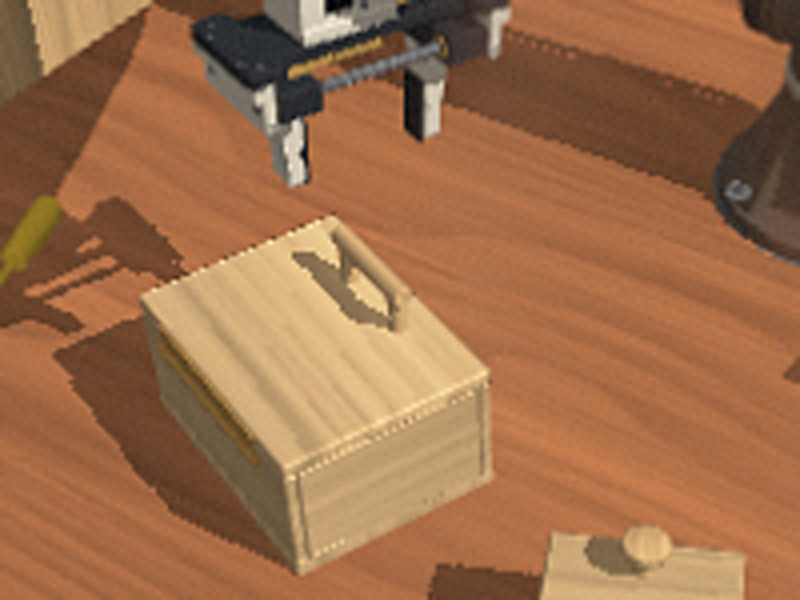

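The lid lies flat: its front corner is at (490,375), against (487,365) before, with no gap along the side. The gripper is clear above it and the small box is untouched.

```bash
python3 -c "from station import *;print(job_done())"
```

```text
the job is handed in; nothing more can be done
None
```

The larger box's lid was not caught: it came up to about 0.2 rad on the tug. I pressed it down until the catch snapped in, and it then held a second tug of about 6 N net (below the 8–12 N you call fair) with under 1 mm of lift. The small box was left shut, and the job is handed in.

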